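Make up the lamp kit and the light guide kit

TASK

Make up the two microscope service kits from the parts on the granite. The tray with three compartments is the lamp kit: copper heat sink in its largest compartment, black lamp socket in the middle one, small white knob in the smallest; the tray with two compartments is the light guide kit: aluminium fibre guide lengthwise in the long compartment, large white knob in the short one. Set every part down upright on the tray floor without dropping it, keep off the aligned slide stage, and do not push or tip the objective or the oil bottle.

Things in the scene. Friction and masses are not known exactly. Their poses are not given: they have to be found in the camera images.
- heat_sink: Copper finned heat sink, 44 x 44 mm and 28 mm tall, seven upright fins along its x axis on a 6 mm base; flat on all four sides to grip (the outer fins are the y faces). About 0.22 kg. Origin: centre of the underside, z up.
- lamp_socket: Black lamp socket: round flange of diameter 40 mm and 5 mm thick, on it a round body of diameter 30 mm, 34 mm tall overall, with a white ceramic face 2 mm thick on top. About 60 g. Origin: centre of the underside, z up the axis.
- small_knob: Small white nylon knob: foot of diameter 26 mm and 5 mm thick, above it a ribbed grip of diameter 20 mm (about 22 mm over the ribs); 26 mm tall overall, brass bush on top. About 15 g. Origin: centre of the underside, z up the axis.
- large_knob: Large white nylon knob: foot of diameter 46 mm and 5 mm thick, above it a ribbed grip of diameter 40 mm (about 42 mm over the ribs); 26 mm tall overall, brass bush on top. About 40 g. Origin: centre of the underside, z up the axis.
- fibre_guide: Aluminium fibre optic guide: a 28 x 28 x 28 mm clamp block (grip it across its y faces) with a tube of diameter 14 mm and length 100 mm through it, level along x, centred, its axis 14 mm above the underside; steel ferrule of diameter 18 mm near the +x end. Rests on the block. About 90 g. Origin: centre of the block's underside, z up.
- lamp_tray: Blue kit tray, fixed, three compartments in a row along its y; outside 78 mm (x) by 204 mm (y), 14 mm tall, walls and floor 3 mm thick. Compartments, all 72 mm wide in x: largest 78 mm long in y, centre at y = -60 mm; middle 64 mm, centre at y = +14 mm; smallest 50 mm, centre at y = +74 mm. Origin: centre of the underside, z up; floor 3 mm above it.
- guide_tray: Blue kit tray, fixed, two compartments in a row along its y; outside 78 mm (x) by 204 mm (y), 14 mm tall, walls and floor 3 mm thick. Compartments, both 72 mm wide in x: long one 129 mm in y, centre at y = -34.5 mm; short one 66 mm, centre at y = +66 mm. Origin: centre of the underside, z up; floor 3 mm above it.
- slide_stage: Spring clip stage holding a thick glass slide, black and metal, 100 mm (x) by 110 mm (y), 38 mm tall, with a 16 mm round adjuster reaching 56 mm from the centre on its +y side and 51 mm on its -x side; fixed, aligned, not to be touched. Origin: centre of the underside.
- objective: Dark metal microscope objective with a tapering brass nose, standing on its thread, diameter 26 mm, 46 mm tall, 110 g; a bystander to leave alone. Origin: centre of the underside.
- oil_bottle: Closed small amber bottle with a black cap, diameter 28 mm, 55 mm tall, 50 g; a bystander to leave alone. Origin: centre of the underside.

How it is judged:
By the outcome, as a careful person would: the job done as asked, in the order asked, and still so for the second after the job is handed in, with the robot touching nothing.
It also fails if it takes over 106 s, if anything falls off the work surface, if the arm or the gripper's body presses on something with over 40 N, if the wrist force passes 120 N, or if a joint passes its speed limit or range.

ROBOT

A 6-joint arm with a two-finger parallel gripper is mounted at the origin on the work surface. World frame = base frame: x ahead of the robot, y to its left, z up, the work surface at z = 0. Lengths are in m, angles in rad, forces in N, time in s.
With the tool pointing down it reaches from about 0.375 to 0.9 m from the base axis. Payload 3.1 kg.
Tool frame: the origin (TCP) lies at the centre of the arm's flange, where the gripper is bolted on; the fingertips stand robot.tip_extent ahead of it and the grasp point (between the pads) lies 164 mm ahead of it (robot.tip_extent is the distance from the TCP to the fingertips, in m); z points along the fingers, y is the line along which they close (so a half turn about z gives the same grasp; the last joint's range is limited). The gripper opens to 87 mm and grips with 3 to 60 N. Pads are 19 mm wide; open, the fingers measure 117 mm over their backs; the gripper's body (75 mm by 190 mm) begins 51 mm behind the grasp point.
Start: joints at [-1.373, 0.527, 1.433, -0, 1.181, -0.178], TCP at [0.229, -0.581, 0.405] pointing down, gripper open.
Joint ranges: [-3.08, 3.08], [-0.75, 2.2], [0.22, 2.44], [-1.43, 4.57], [0, 2.65], [-2.85, 2.85]. Speed limits (rad/s): [2.79, 2.79, 3.14, 3.14, 3.14, 3.14].

INTERFACE

Orientations are given as a unit quaternion [x, y, z, w].
In Python, from rig import get_obs, camera, hand_in, cut_out, robot gives the robot as it stands.
- The arm moves only by the tool step_arm, never from a script. Its argument "rows" is a list of rows, each a list of 6 numbers: the shift along the world's x, y, z in m, then the turn, a rotation vector about the world's x, y, z in degrees. A call has 1 to 12 rows; each row shifts and turns the commanded pose from where the row before left it; what a row does not reach is not made up. A row lasts 1/8 s, in which the tool goes at most 62.5 mm and 10.7 degrees, less where a joint would pass 70% of its speed; a pose out of reach is approached as far as the arm can. A call is refused whole if a number of a shift passes 0.0625 or a number of a turn 10.7, either way. A call with a gripper value outside its range is refused whole. "jaw" is the finger opening in m, from 0 to 0.087, set as the call begins (left out, the last holds). The fingers move at their own pace and stop on an object; "squeeze" is the grip in N (left out, the last holds). Time passes only in rows, so rows that do not move let the fingers close. It gives the time, the measured TCP pose, the force, the opening and the grip force at its end, in the units of the state.
- get_obs(): the state, without advancing time (a new reading comes with each control period).
- camera(name): name is "scene" or "top" or "wrist"; returns a dict with "pixels" (480x640x3 uint8, blue, green, red), "depth" (480x640 float32, m along the optical axis (not along the pixel's ray), 0 where there is no reading), "fov_y" (degrees; the focal length in pixels is half the picture's height over the tangent of half this angle, whatever the lens; pixels are square), "cx", "cy" (the principal point, pixels), "k1" (the pictures are not rectified: a ray, as slopes to the right and down, at radius r is drawn at 1 + k1 r^2 times it, then the intrinsics apply), "extrinsics" (4x4, takes a point from camera to world coordinates); the wrist camera has in their place "mount" (4x4, takes a point from camera to tool coordinates, whose origin is the TCP and whose axes are the flange's). Camera axes: x right, y up, looking along -z (the intrinsics and any distortion apply to the point x, -y, -z); pixel columns grow to the right and rows downward; lengths in m; the calibration is good to about 2 mm. A picture is of the moment at which its call begins: read the wrist's pose just before it.
- hand_in(): hands the job in; it is judged then, once.
Trained networks look in the newest picture that a camera, given by its name, has taken for a name from the list of things; names that differ only in an ending like _2 or _b are one class to them, and where a whole thing is asked for, a point or a joint stands for the part that bears it (a point fixed in the world has none). Each returns a list of dicts, best first, with "confidence" (0 to 1); they miss things now and then, are a little off and sometimes report something else, mostly with a low value. They report only what shows in the picture. A call takes as long as a camera call.
- cut_out(label, camera): "region" (480x640 bool, what is visible of it) and "extent" ([centre column, centre row, width, height] in pixels, round what is visible of it).
The state is a dict: "time": time; "q": joint angles; "joint_velocities": joint speeds; "joint_torque": joint torques, N m; "position": TCP position; "tool_rot": TCP orientation; "ft_force": force on the tool from outside, world axes, zero at the start; "moment": the same for the moment, N m; "grip_width": finger opening in m; "grip_force": force on a finger pad.
Only numpy, scipy, OpenCV 4.12 (cv2) and the standard library are available. Lean on these libraries where they do the work, as an engineer would, in place of code of your own. Each camera call takes 0.05 s, during which the arm holds its last target. There are 200 camera calls.

## Working session

There is one attempt and no reset: what is moved stays moved. The work goes in short steps, Python scripts to look and compute and a tool call to move; the robot and the scene stay as the last step left them, time stands still between calls to the robot, and variables do not carry over. Pictures are saved under pics/ and viewed, at most 14 in all, crops included, and the job is handed in when it is done.

Besides the shell and the picture viewer there is one more tool, called after "Request:" as name(argument=value, ...), one argument or row to a line, values as JSON. step_arm: Moves the arm, as the interface text tells. Its arguments: {"type":"object","properties":{"rows":{"type":"array"},"jaw":{"type":"number"},"squeeze":{"type":"number"}},"required":["rows"]}

```bash
ls; mkdir -p pics
python3 - <<'E'
from rig import get_obs,camera,robot
import cv2,numpy as np
o=get_obs();print(o['time'],o['position'],o['tool_rot'],o['grip_width'],robot.tip_extent)
for n in ['top','scene']:
    c=camera(n);cv2.imwrite(f'pics/{n}0.png',c['pixels']);print(n,c['fov_y'],c['cx'],c['cy'],c['k1'],np.round(c['extrinsics'],3).tolist())
c=camera('wrist');print(c['fov_y'],c['k1'],np.round(c['mount'],3).tolist())
E
```

```text
pics
0.0 [ 0.22934526 -0.58102712  0.40376513] [ 9.82396766e-01  1.86803102e-01 -1.96725025e-05 -1.09335666e-03] 0.08714145332511541 0.1822
top 45.88625769434274 315.7164851249472 241.3092494966385 -0.10382950636111049 [[-0.008, 0.995, -0.096, 0.446], [-1.0, -0.008, -0.004, -0.016], [-0.005, 0.096, 0.995, 1.065], [0.0, 0.0, 0.0, 1.0]]
scene 55.800513112404445 320.06516353121333 236.7469924226879 -0.07201578082867917 [[0.532, -0.539, 0.653, 1.027], [0.847, 0.35, -0.401, -0.27], [-0.013, 0.766, 0.643, 0.518], [0.0, 0.0, 0.0, 1.0]]
59.48825852507107 -0.054314331180297847 [[-0.001, 0.963, 0.269, 0.073], [1.0, 0.001, -0.001, -0.002], [-0.001, 0.269, -0.963, 0.02], [0.0, 0.0, 0.0, 1.0]]
```

View pics/top0.png

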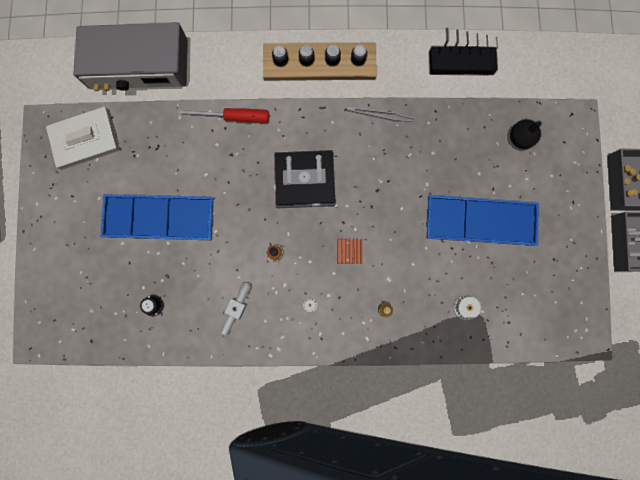

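View pics/scene0.png

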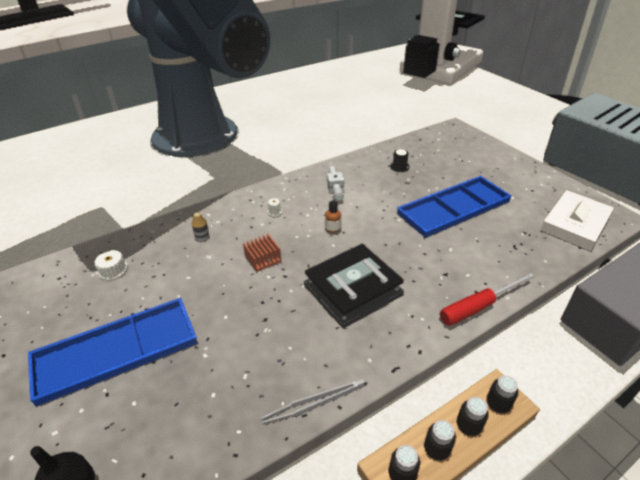

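The top view shows all five parts on the near rows: lamp socket (151,305), guide (236,308), small knob (310,305), heat sink (350,251) and large knob (468,307). The oil bottle is at (275,252) and the objective at (386,310). The lamp tray is at left (157,217) with its smallest compartment leftmost, the guide tray is at right (483,220), and the stage is at (305,178). The scene view agrees. Next I'll measure them.

```bash
cat > h.py <<'E'
import numpy as np,cv2
from scipy.spatial.transform import Rotation as R
from rig import get_obs,camera,cut_out
def shot(n):
    o=get_obs();c=camera(n)
    if n=='wrist':
        T=np.eye(4);T[:3,:3]=R.from_quat(o['tool_rot']).as_matrix();T[:3,3]=o['position'];c['E']=T@c['mount']
    else: c['E']=np.array(c['extrinsics'])
    return c
def cloud(c,mask=None,z=None):
    "world points of masked pixels by depth, or by meeting plane z"
    d=c['depth']; m=np.ones(d.shape,bool) if mask is None else mask
    if z is None: m=m&(d>0)
    v,u=np.nonzero(m); f=240/np.tan(np.radians(c['fov_y'])/2)
    K=np.array([[f,0,c['cx']],[0,f,c['cy']],[0,0,1.]])
    s=cv2.undistortPoints(np.c_[u,v].astype(float)[:,None],K,np.array([c['k1'],0,0,0.]))[:,0]
    ray=np.c_[s[:,0],-s[:,1],-np.ones(len(s))]
    if z is None: return (ray*d[m][:,None])@c['E'][:3,:3].T+c['E'][:3,3]
    w=ray@c['E'][:3,:3].T; return c['E'][:3,3]+w*((z-c['E'][2,3])/w[:,2])[:,None]
def rect(p):
    (x,y),(w,h),a=cv2.minAreaRect((p[:,:2]*1000).astype(np.float32)); return np.round([x,y,w,h,a],1)
def state():
    o=get_obs();Rm=R.from_quat(o['tool_rot']).as_matrix()
    return o, np.degrees(np.arctan2(Rm[1,1],Rm[0,1]))
E
python3 - <<'E'
from h import *
H=dict(heat_sink=.028,lamp_socket=.034,small_knob=.026,large_knob=.026,fibre_guide=.028,lamp_tray=.014,guide_tray=.014,slide_stage=.038,objective=.046,oil_bottle=.055)
c=shot('top')
p=cloud(c);g=(abs(p[:,0]-.45)<.2)&(abs(p[:,1])<.4)&(abs(p[:,2])<.01);print('table z',np.median(p[g,2]),'fit tilt',np.linalg.lstsq(np.c_[p[g,:2],np.ones(g.sum())],p[g,2],rcond=None)[0])
for n,h in H.items():
    r=cut_out(n,'top')
    for k in r[:2]:
        q=cloud(c,k['region']);t=q[q[:,2]>h-.006]
        print(n,round(k['confidence'],2),k['region'].sum(),'zmax',np.round(np.percentile(q[:,2],[5,50,95])*1000,1),'top',len(t),rect(t) if len(t)>3 else '', 'plane',rect(cloud(c,k['region'],h)))
E
```

```text
table z -1.3964856366843748e-05 fit tilt [ 0.00140721 -0.00077668 -0.00038551]
heat_sink 0.68 622 zmax [33.4 42.4 60. ] top 620 [526.8 -71.2  43.   48.1  89.6] plane [526.9 -72.6  44.1  47.9  89.4]
lamp_socket 0.77 380 zmax [32.6 62.3 67.4] top 379 [4.301e+02 2.838e+02 3.660e+01 3.240e+01 4.000e-01] plane [430.1 288.7  36.5  41.1   0. ]
small_knob 0.59 162 zmax [31.9 54.2 57.9] top 162 [429.8   0.6  23.6  23.7   0. ] plane [429.7   0.6  23.7  23.6  89.6]
small_knob 0.37 196 zmax [30.2 65.8 76.9] top 196 [ 418.2 -136.    28.7   27.2   44.9] plane [ 417.6 -137.    27.    27.2   44.1]
large_knob 0.83 470 zmax [36.1 55.8 59. ] top 469 [ 422.4 -282.4   39.8   39.4    1.1] plane [ 422.1 -288.2   44.8   40.2   89.1]
fibre_guide 0.8 611 zmax [34.2 51.5 60. ] top 608 [423.2 132.4  29.2  98.7  61.2] plane [423.2 135.7  31.2 101.5  60.7]
lamp_tray 0.97 4903 zmax [29.6 33.4 44.7] top 4882 [594.5 284.8 213.6  85.6  88.1] plane [596.9 289.4 215.9  86.8  88.3]
lamp_tray 0.46 400 zmax [32.4 62.3 67.4] top 399 [429.2 285.1  34.3  38.1  75.7] plane [428.9 295.5  39.1  43.7   0.7]
guide_tray 0.65 5003 zmax [30.  33.7 45.3] top 4984 [ 582.7 -321.9  214.4   86.4   85.5] plane [ 584.7 -326.2  216.6   87.4   85.8]
slide_stage 0.81 3269 zmax [51.5 62.5 67.8] top 3259 [657.1   8.6  99.6 110.1   2.1] plane [660.4   8.8 104.9 110.1   1.9]
objective 0.49 147 zmax [60.8 68.5 77.2] top 147 [ 4.195e+02 -1.337e+02  2.100e+01  2.320e+01  4.000e-01] plane [ 419.  -135.6   23.3   21.4   89.4]
oil_bottle 0.66 231 zmax [30.4 64.4 86. ] top 203 [523.1  62.1  27.7  25.3  44.8] plane [524.   63.   28.8  28.7  89.6]
```

Run:
```python
from h import *
for n in ['top','scene','wrist']:
    c=shot(n);p=cloud(c);g=(abs(p[:,0]-.5)<.17)&(abs(p[:,1])<.4)
    h,e=np.histogram(p[g,2],np.arange(-.03,.1,.003));i=np.argsort(-h)[:4];print(n,[(round(e[j]*1000),h[j]) for j in i])
    if g.sum()<500: continue
    z0=e[i[0]];t=g&(abs(p[:,2]-z0-.0015)<.005);print(np.median(p[t,2]),np.linalg.lstsq(np.c_[p[t,:2],np.ones(t.sum())],p[t,2],rcond=None)[0])
    b=(p[:,0]<.3)&(p[:,0]>.2)&(p[:,1]>0)&(p[:,1]<.3);print('near base',np.median(p[b,2]) if b.any() else None)
```

```text
top [(30, np.int64(32320)), (27, np.int64(29367)), (33, np.int64(7161)), (24, np.int64(3727))]
0.03030439696775744 [ 0.0024892  -0.00074287  0.02919891]
near base 0.0011285035532709875
scene [(30, np.int64(33975)), (27, np.int64(18018)), (33, np.int64(5004)), (42, np.int64(1913))]
0.03049423751861302 [ 0.00156012 -0.00036644  0.02989841]
near base 0.249283455424183
wrist [(27, np.int64(251)), (30, np.int64(152)), (-30, np.int64(0)), (-27, np.int64(0))]
```

Run:
```python
from h import *
H=dict(heat_sink=.028,lamp_socket=.034,small_knob=.026,large_knob=.026,fibre_guide=.028,lamp_tray=.014,guide_tray=.014,slide_stage=.038,objective=.046,oil_bottle=.055)
for cam in ['top','scene']:
  c=shot(cam)
  for n,h in H.items():
    r=cut_out(n,cam)
    for k in r[:1]:
        m=k['region'].copy(); d=c['depth']; q=np.zeros(d.shape+(3,)); q[d>0]=cloud(c)
        t=m&(q[...,2]>.03+h-.007)
        if 'tray' in n: t=m
        zz=np.percentile(q[m][:,2],95)
        P=cloud(c,t,.03+h)
        print(cam,n,round(k['confidence'],2),t.sum(),'z95',round(zz*1000,1),rect(P),'mean',np.round(P[:,:2].mean(0)*1000,1))
```

```text
top heat_sink 0.9 274 z95 60.3 [525.4 -70.9  43.   41.1  89.5] mean [525.2 -71.8]
top lamp_socket 0.58 236 z95 67.5 [430.6 286.2  28.3  30.9   0. ] mean [430.3 286.8]
top fibre_guide 0.9 344 z95 59.9 [424.4 132.9  27.8  96.4  67.2] mean [427.8 130.8]
top lamp_tray 0.86 4707 z95 44.6 [591.8 280.3 207.5  80.9  87.5] mean [591.4 279.2]
top guide_tray 0.8 4929 z95 45.2 [ 581.1 -318.5  207.2   83.7   86. ] mean [ 580.8 -317.7]
top slide_stage 0.88 2330 z95 67.8 [657.3   8.7  95.6 105.3   1.9] mean [658.    8.6]Traceback (most recent call last):
  File "<stdin>", line 12, in <module>
  File "h.py", line 16, in cloud
    s=cv2.undistortPoints(np.c_[u,v].astype(float)[:,None],K,np.array([c['k1'],0,0,0.]))[:,0]
      ~~~~~~~~~~~~~~~~~~~^^^^^^^^^^^^^^^^^^^^^^^^^^^^^^^^^^^^^^^^^^^^^^^^^^^^^^^^^^^^^^^
cv2.error: OpenCV(4.12.0) /io/opencv/modules/calib3d/src/undistort.dispatch.cpp:347: error: (-215:Assertion failed) CV_IS_MAT(_src) && CV_IS_MAT(_dst) && (_src->rows == 1 || _src->cols == 1) && (_dst->rows == 1 || _dst->cols == 1) && _src->cols + _src->rows - 1 == _dst->rows + _dst->cols - 1 && (CV_MAT_TYPE(_src->type) == CV_32FC2 || CV_MAT_TYPE(_src->type) == CV_64FC2) && (CV_MAT_TYPE(_dst->type) == CV_32FC2 || CV_MAT_TYPE(_dst->type) == CV_64FC2) in function 'cvUndistortPointsInternal'
```

Request:
step_arm(
  rows=[
    [0.0247,0.0425,-0.0045,0,0,-1.8],
    [0.0247,0.0425,-0.0045,0,0,-1.8],
    [0.0247,0.0425,-0.0045,0,0,-1.8],
    [0.0247,0.0425,-0.0045,0,0,-1.8],
    [0.0247,0.0425,-0.0045,0,0,-1.8],
    [0.0247,0.0425,-0.0045,0,0,-1.8],
    [0.0247,0.0425,-0.0045,0,0,-1.8],
    [0.0247,0.0425,-0.0045,0,0,-1.8],
    [0.0247,0.0425,-0.0045,0,0,-1.8],
    [0.0247,0.0425,-0.0045,0,0,-1.8],
    [0.0247,0.0425,-0.0045,0,0,-1.8],
    [0.0247,0.0425,-0.0045,0,0,-1.7],
  ],
  jaw=0.075,
)

```text
time: 2.85
position: [0.5267, -0.0699, 0.3508]
tool_rot: [1.0, -0.0, 0.0, 0.0]
ft_force: [0.1, -0.5, 0.7]
grip_width: 0.0754
grip_force: 0.0
```

Request:
step_arm(
  rows=[
    [0,0,0,0,0,0],
    [0,0,0,0,0,0],
  ],
)

```text
time: 3.1
position: [0.5257, -0.0714, 0.3507]
tool_rot: [1.0, 0.001, -0.0, 0.0]
ft_force: [0.8, 0.9, -0.1]
grip_width: 0.0751
grip_force: 0.0
```

```bash
cat > m.py <<'E'
from h import *
import sys
def meas(n,h,pic=None):
    c=shot('wrist')
    if pic: cv2.imwrite(f'pics/{pic}.png',c['pixels'])
    d=c['depth'];q=np.zeros(d.shape+(3,));q[d>0]=cloud(c)
    print('table',np.round(np.median(q[...,2][(q[...,2]>.02)&(q[...,2]<.037)])*1000,1))
    for k in cut_out(n,'wrist')[:2]:
        m=k['region']&(q[...,2]>.03+h-.006)
        if m.sum()<10: print('few',m.sum());continue
        P=cloud(c,m,.03+h);print(n,round(k['confidence'],2),m.sum(),'z95',np.round(np.percentile(q[k['region']][:,2],95)*1000,1),rect(P),'mean',np.round(P[:,:2].mean(0)*1000,1))
o,a=state();print(round(o['time'],2),np.round(o['position']*1000,1),'close',round(a,2),np.round(o['ft_force'],1),o['grip_width'],o['grip_force'])
if len(sys.argv)>1: meas(sys.argv[1],float(sys.argv[2]),*sys.argv[3:])
E
python3 m.py heat_sink .028 w1
```

```text
3.1 [525.7 -71.4 350.7] close -89.91 [ 0.8  0.9 -0.1] 0.0751480659543316 0.0
table 30.0
heat_sink 0.96 1460 z95 58.6 [527.  -70.8  43.9  43.7  88.6] mean [528.  -71.2]
```

Request:
step_arm(
  rows=[
    [0.0013,0.0006,-0.035,0,0,-1.3],
    [0,0,-0.035,0,0,0],
    [0,0,-0.03,0,0,0],
    [0,0,-0.018,0,0,0],
    [0,0,-0.0075,0,0,0],
    [0,0,0,0,0,0],
  ],
)

```text
time: 3.95
position: [0.527, -0.0716, 0.2252]
tool_rot: [1.0, -0.012, -0.0, -0.0]
ft_force: [-0.2, 0.5, -0.1]
grip_width: 0.0749
grip_force: 0.0
```

Request:
step_arm(
  rows=[
    [0,0,0,0,0,0],
    [0,0,0,0,0,0],
    [0,0,0,0,0,0],
    [0,0,0,0,0,0],
    [0,0,0,0,0,0],
    [0,0,0,0,0,0],
  ],
  jaw=0.03,
  squeeze=25,
)

```text
time: 4.7
position: [0.5272, -0.0708, 0.2255]
tool_rot: [1.0, -0.011, 0.0, 0.0]
ft_force: [-0.3, -0.1, 4.4]
grip_width: 0.0439
grip_force: 25.0
```

Request:
step_arm(
  rows=[
    [0,0,0.006,0,0,0],
    [0,0,0.02,0,0,0],
    [0,0,0.04,0,0,0],
    [0,0.02,0.044,0,0,0],
    [0,0.04,0,0,0,0],
    [0,0.045,0,0,0,0],
    [0.005,0.045,0,0,0,0],
    [0.01,0.045,0,0,0,0],
    [0.02,0.045,0,0,0,0],
    [0.02,0.033,0,0,0,-0.5],
    [0.008,0.02,0,0,0,-0.5],
    [0,0,0,0,0,0],
  ],
)

```text
time: 6.2
position: [0.59, 0.2236, 0.3347]
tool_rot: [1.0, -0.019, -0.0, 0.0]
ft_force: [-0.7, -0.9, -2.5]
grip_width: 0.0439
grip_force: 25.0
```

```bash
python3 m.py lamp_tray .014 w2
python3 - <<'E'
from h import *
c=shot('top');cut=cut_out('lamp_tray','top')[0];print(cut['confidence'],rect(cloud(c,cut['region'],.044)))
E
```

```text
6.2 [590.  223.6 334.7] close -92.13 [-0.7 -0.9 -2.5] 0.04390522480361027 24.999968111515045
table 30.1
lamp_tray 0.81 6277 z95 44.3 [592.2 283.8 206.2  79.3  87.6] mean [601.7 298.9]
0.82 [566.1 281.4 206.7  31.2  86.8]
```

View pics/w2.png

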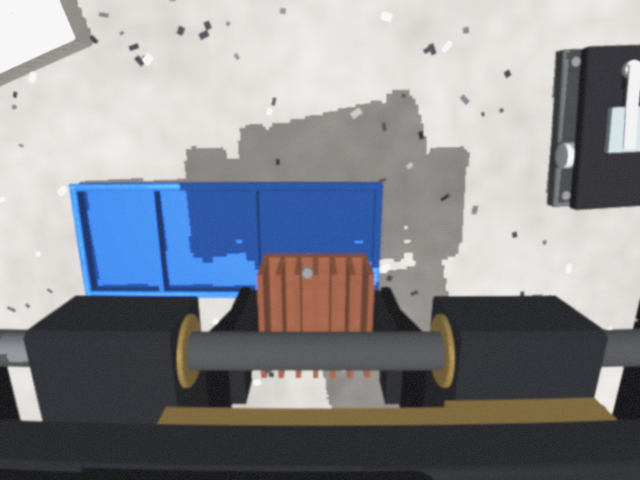

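The wrist view shows the heat sink level in the grip, centred at (315,315) in front of the largest compartment, the tray's right bay. Lowering it now.

Request:
step_arm(
  rows=[
    [0,-0.0005,-0.035,0,0,-0.3],
    [0,0,-0.035,0,0,0],
    [0,0,-0.022,0,0,0],
    [0,0,-0.01,0,0,0],
    [0,0,-0.003,0,0,0],
    [0,0,-0.001,0,0,0],
    [0,0,-0.001,0,0,0],
    [0,0,0,0,0,0],
  ],
)

```text
time: 7.4
position: [0.5903, 0.2218, 0.2289]
tool_rot: [1.0, -0.022, 0.001, -0.0]
ft_force: [0.2, -0.3, -1.3]
grip_width: 0.0434
grip_force: 25.0
```

Request:
step_arm(
  rows=[
    [0,0,-0.0005,0,0,0],
    [0,0,0,0,0,0],
  ],
)

```text
time: 7.65
position: [0.5903, 0.2219, 0.2286]
tool_rot: [1.0, -0.022, 0.0, -0.0]
ft_force: [-1.0, -0.0, 4.0]
grip_width: 0.0435
grip_force: 25.0
```

Request:
step_arm(
  rows=[
    [0,0,-0.0003,0,0,0],
    [0,0,0,0,0,0],
  ],
)

```text
time: 7.9
position: [0.5903, 0.2219, 0.2286]
tool_rot: [1.0, -0.022, 0.001, -0.0]
ft_force: [-2.0, -0.2, 6.4]
grip_width: 0.0439
grip_force: 25.0
```

Request:
step_arm(
  rows=[
    [0,0,0,0,0,0],
    [0,0,0,0,0,0],
    [0,0,0,0,0,0],
    [0,0,0,0,0,0],
  ],
  jaw=0.06,
)

```text
time: 8.4
position: [0.5901, 0.2217, 0.2272]
tool_rot: [1.0, -0.022, -0.0, 0.0]
ft_force: [0.3, -0.7, -0.3]
grip_width: 0.0597
grip_force: 0.0
```

Request:
step_arm(
  rows=[
    [0,0,0.015,0,0,0],
    [0,0,0.035,0,0,0],
    [0,0,0.045,0,0,0],
    [-0.02,0.01,0.02,0,0,0],
    [-0.04,0.02,0,0,0,0.4],
    [-0.05,0.02,0,0,0,1],
    [-0.03,0.0106,0,0,0,1],
    [-0.01,0.003,0,0,0,0],
    [0,0,0,0,0,0],
    [0,0,0,0,0,0],
  ],
)

```text
time: 9.65
position: [0.4417, 0.2851, 0.3428]
tool_rot: [1.0, -0.002, 0.001, -0.0]
ft_force: [0.1, -1.0, -0.2]
grip_width: 0.06
grip_force: 0.0
```

```bash
python3 m.py lamp_socket .034 w3
python3 - <<'E'
from h import *
c=shot('top');print([(round(k['confidence'],2),rect(cloud(c,k['region'],.03+.031))) for k in cut_out('heat_sink','top')[:1]])
E
```

```text
9.65 [441.7 285.1 342.8] close -90.23 [ 0.1 -1.  -0.2] 0.06000628600524329 0.0
table 30.0
lamp_socket 0.62 1611 z95 66.5 [430.7 290.1  29.2  29.9  89.7] mean [430.6 289.8]
[(0.96, array([587. , 217.8,  50.9,  45.4,  89.3]))]
```

Request:
step_arm(
  rows=[
    [-0.0103,0.004,-0.03,0,0,0],
    [0,0,-0.035,0,0,0],
    [0,0,-0.03,0,0,0],
    [0,0,-0.016,0,0,0],
    [0,0,-0.0062,0,0,0],
    [0,0,0,0,0,0],
  ],
)

```text
time: 10.6
position: [0.4301, 0.2894, 0.2254]
tool_rot: [1.0, -0.002, 0.0, -0.0]
ft_force: [-0.6, -0.3, 0.4]
grip_width: 0.0601
grip_force: 0.0
```

Request:
step_arm(
  rows=[
    [0,0,0,0,0,0],
    [0,0,0,0,0,0],
    [0,0,0,0,0,0],
    [0,0,0,0,0,0],
    [0,0,0,0,0,0],
  ],
  jaw=0.02,
  squeeze=15,
)

```text
time: 11.22
position: [0.4299, 0.2894, 0.2255]
tool_rot: [1.0, -0.001, 0.0, -0.0]
ft_force: [-0.3, 0.7, 2.9]
grip_width: 0.0298
grip_force: 15.0
```

Request:
step_arm(
  rows=[
    [0,0,0.01,0,0,0],
    [0,0,0.035,0,0,0],
    [0,0,0.04,0,0,0],
    [0.02,0,0.015,0,0,0],
    [0.04,0.002,0,0,0,-1],
    [0.045,0.003,0,0,0,-1],
    [0.038,0.002,0,0,0,0],
    [0.02,0.001,-0.02,0,0,0],
    [0,0,-0.035,0,0,0],
    [0,0,-0.025,0,0,0],
    [0,0,-0.012,0,0,0],
    [0,0,-0.004,0,0,0],
  ],
)

```text
time: 12.72
position: [0.5927, 0.2973, 0.2289]
tool_rot: [1.0, -0.019, -0.0, 0.0]
ft_force: [0.4, 0.2, 0.3]
grip_width: 0.0299
grip_force: 15.0
```

Request:
step_arm(
  rows=[
    [0,0,-0.0008,0,0,0],
    [0,0,0,0,0,0],
  ],
)

```text
time: 12.98
position: [0.5932, 0.2975, 0.2296]
tool_rot: [1.0, -0.019, 0.001, -0.0]
ft_force: [-0.5, -0.1, -0.3]
grip_width: 0.0296
grip_force: 15.0
```

Request:
step_arm(
  rows=[
    [0,0,-0.0005,0,0,0],
    [0,0,0,0,0,0],
  ],
)

```text
time: 13.22
position: [0.593, 0.2974, 0.2286]
tool_rot: [1.0, -0.019, 0.001, -0.0]
ft_force: [-0.4, 0.1, 0.6]
grip_width: 0.0292
grip_force: 15.0
```

Request:
step_arm(
  rows=[
    [0,0,-0.0004,0,0,0],
    [0,0,0,0,0,0],
  ],
)

```text
time: 13.48
position: [0.593, 0.2974, 0.2286]
tool_rot: [1.0, -0.019, 0.001, -0.0]
ft_force: [-0.8, -0.2, 4.7]
grip_width: 0.0294
grip_force: 15.0
```

Request:
step_arm(
  rows=[
    [0,0,0,0,0,0],
    [0,0,0,0,0,0],
    [0,0,0,0,0,0],
    [0,0,0.01,0,0,0],
    [0,0,0.035,0,0,0],
    [0,0,0.045,0,0,0],
    [-0.02,-0.02,0.02,0,0,0],
    [-0.03,-0.04,0,0,0,1],
    [-0.04,-0.045,0,0,0,1],
    [-0.035,-0.05,0,0,0,0],
    [-0.02,-0.05,0,0,0,0],
    [-0.01,-0.045,0,0,0,0],
  ],
  jaw=0.05,
)

```text
time: 14.98
position: [0.4365, 0.0462, 0.3383]
tool_rot: [1.0, -0.001, 0.0, 0.0]
ft_force: [0.9, -0.4, 0.2]
grip_width: 0.0499
grip_force: 0.0
```

Request:
step_arm(
  rows=[
    [0,-0.03,0,0,0,0],
    [0,-0.012,0,0,0,0],
    [0,0,0,0,0,0],
    [0,0,0,0,0,0],
  ],
)

```text
time: 15.48
position: [0.4378, 0.0062, 0.3376]
tool_rot: [1.0, -0.001, -0.0, -0.0]
ft_force: [0.0, 0.2, -0.1]
grip_width: 0.0502
grip_force: 0.0
```

```bash
python3 m.py small_knob .026 w4
```

```text
15.47 [437.8   6.2 337.6] close -90.11 [ 0.   0.2 -0.1] 0.050218682072904336 0.0
table 30.0
small_knob 0.96 787 z95 57.0 [430.8   2.   21.2  21.7  65. ] mean [430.8   1.9]
```

Request:
step_arm(
  rows=[
    [-0.007,-0.0038,-0.03,0,0,0],
    [0,0,-0.035,0,0,0],
    [0,0,-0.027,0,0,0],
    [0,0,-0.014,0,0,0],
    [0,0,-0.0063,0,0,0],
    [0,0,0,0,0,0],
  ],
)

```text
time: 16.32
position: [0.4309, 0.002, 0.2251]
tool_rot: [1.0, -0.001, -0.0, -0.0]
ft_force: [-0.3, -0.4, 1.1]
grip_width: 0.0497
grip_force: 0.0
```

Request:
step_arm(
  rows=[
    [0,0,0,0,0,0],
    [0,0,0,0,0,0],
    [0,0,0,0,0,0],
    [0,0,0,0,0,0],
    [0,0,0,0,0,0],
  ],
  jaw=0.012,
  squeeze=10,
)

```text
time: 16.95
position: [0.4309, 0.0015, 0.2255]
tool_rot: [1.0, -0.002, 0.0, 0.0]
ft_force: [0.1, -0.6, 2.6]
grip_width: 0.0195
grip_force: 10.0
```

Request:
step_arm(
  rows=[
    [0,0,0.01,0,0,0],
    [0,0,0.03,0,0,0],
    [0,0,0.045,0,0,0],
    [0,0.02,0.025,0,0,0],
    [0.01,0.04,0,0,0,0],
    [0.02,0.05,0,0,0,0],
    [0.03,0.05,0,0,0,0],
    [0.03,0.05,0,0,0,0],
    [0.03,0.05,0,0,0,-1],
    [0.03,0.05,0,0,0,-1],
    [0.014,0.035,0,0,0,0],
    [0,0.01,0,0,0,0],
  ],
)

```text
time: 18.45
position: [0.5948, 0.3585, 0.3353]
tool_rot: [1.0, -0.018, 0.0, -0.0]
ft_force: [-0.2, -0.7, -0.1]
grip_width: 0.0197
grip_force: 10.0
```

Request:
step_arm(
  rows=[
    [0,0,0,0,0,0],
  ],
)

```text
time: 18.58
position: [0.5938, 0.3565, 0.335]
tool_rot: [1.0, -0.018, -0.001, 0.001]
ft_force: [-0.3, -0.8, 0.0]
grip_width: 0.0194
grip_force: 10.0
```

```bash
python3 m.py lamp_tray .014 w5
```

```text
18.57 [593.8 356.5 335. ] close -92.11 [-0.3 -0.8  0. ] 0.019378208698723056 9.99994084239006
table 30.1
lamp_tray 0.6 6990 z95 44.5 [592.  283.9 205.5  80.   87.8] mean [597.2 276. ]
```

View pics/w5.png

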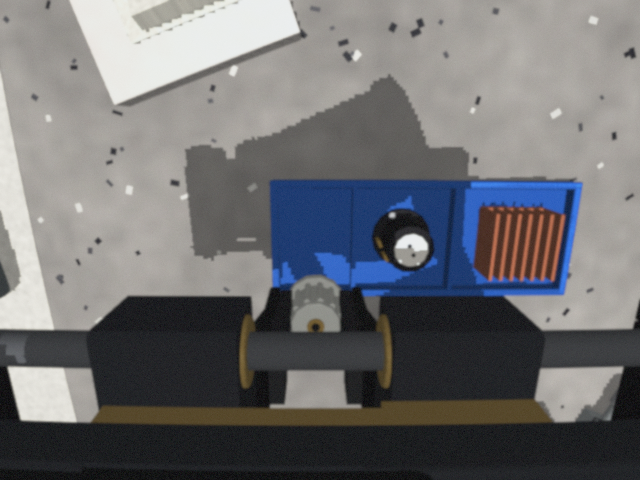

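The heat sink sits level in the right bay (520,243) and the socket upright in the middle bay (408,240). The small knob is held at (316,305) in line with the left bay. Lowering it now.

Request:
step_arm(
  rows=[
    [0.0007,0.0007,-0.03,0,0,-0.2],
    [0,0,-0.035,0,0,0],
    [0,0,-0.025,0,0,0],
    [0,0,-0.012,0,0,0],
    [0,0,-0.0045,0,0,0],
    [0,0,-0.0003,0,0,0],
    [0,0,0,0,0,0],
  ],
)

```text
time: 19.55
position: [0.5959, 0.3574, 0.2296]
tool_rot: [1.0, -0.021, 0.001, -0.0]
ft_force: [-0.7, -0.4, -0.1]
grip_width: 0.0199
grip_force: 10.0
```

Request:
step_arm(
  rows=[
    [0,0,-0.0005,0,0,0],
    [0,0,0,0,0,0],
  ],
)

```text
time: 19.8
position: [0.5957, 0.3574, 0.2286]
tool_rot: [1.0, -0.021, 0.001, -0.0]
ft_force: [-0.9, 0.6, 1.0]
grip_width: 0.0196
grip_force: 10.0
```

Request:
step_arm(
  rows=[
    [0,0,-0.0004,0,0,0],
    [0,0,0,0,0,0],
  ],
)

```text
time: 20.05
position: [0.5957, 0.3574, 0.2285]
tool_rot: [1.0, -0.021, 0.001, -0.0]
ft_force: [-1.0, -0.2, 5.2]
grip_width: 0.0194
grip_force: 10.0
```

Request:
step_arm(
  rows=[
    [0,0,0,0,0,0],
    [0,0,0,0,0,0],
    [0,0,0,0,0,0],
  ],
  jaw=0.034,
)

```text
time: 20.42
position: [0.5954, 0.3572, 0.227]
tool_rot: [1.0, -0.021, -0.0, 0.0]
ft_force: [-0.2, -0.5, -0.5]
grip_width: 0.0331
grip_force: 0.0
```

Request:
step_arm(
  rows=[
    [0,0,0.015,0,0,0],
    [0,0,0.04,0,0,0],
    [0,0,0.045,0,0,0],
    [-0.02,-0.02,0.02,0,0,-3],
    [-0.04,-0.05,0,0,0,-4],
    [-0.04,-0.05,0,0,0,-4],
    [-0.04,-0.05,0,0,0,-4],
    [-0.0215,-0.04,0,0,0,-4],
    [0,-0.0144,0,0,0,-2.7],
    [0,0,0,0,0,0],
    [0,0,0,0,0,0],
  ],
  jaw=0.06,
)

```text
time: 21.8
position: [0.4382, 0.1371, 0.348]
tool_rot: [0.978, -0.208, 0.001, -0.001]
ft_force: [1.0, -0.1, -0.9]
grip_width: 0.06
grip_force: 0.0
```

```bash
python3 m.py fibre_guide .028 w6
python3 - <<'E'
from h import *
c=shot('wrist');k=cut_out('fibre_guide','wrist')[0]
d=c['depth'];q=np.zeros(d.shape+(3,));q[d>0]=cloud(c);m=k['region']
t=m&(q[...,2]>.054);print('block',t.sum(),rect(cloud(c,t,.058)))
t=m&(q[...,2]>.046)&(q[...,2]<.053);P=cloud(c,t,.051)[:,:2];ev=np.linalg.svd(P-P.mean(0),full_matrices=False)[2][0];print('tube',t.sum(),rect(P),np.degrees(np.arctan2(ev[1],ev[0])))
c=shot('top');print([(n,round(k['confidence'],2),rect(cloud(c,k['region'],.03+h))) for n,h in [('small_knob',.029),('lamp_socket',.037),('heat_sink',.031)] for k in cut_out(n,'top')[:1]])
E
```

```text
21.8 [438.2 137.1 348. ] close -114.02 [ 1.  -0.1 -0.9] 0.06004782778111845 0.0
table 30.0
fibre_guide 0.77 1945 z95 58.8 [425.6 134.9  27.3  95.5  65.2] mean [429.3 133.1]
block 1671 [436.4 129.5  27.6  55.5  65.7]
tube 1907 [425.1 136.6  26.3 100.3  57.7] 154.5448493911316
[('small_knob', 0.68, array([592.8, 349.7,  29.6,  24.4,  45.9])), ('lamp_socket', 0.74, array([588.6, 289.1,  38.2,  40.3,   1.3]))]
```

View pics/w6.png

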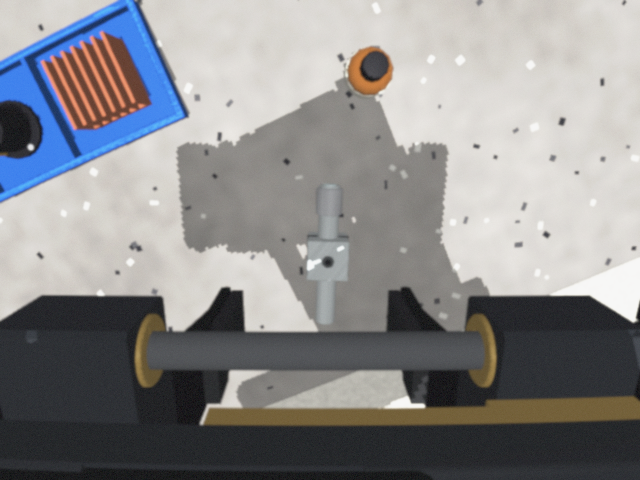

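The guide lies nearly vertical in the picture: block top centred about (328,261), ferrule end at (330,195), tail at (326,320). The heat sink and socket are still upright in their bays, and the bottle at (370,70) is untouched.

Run:
```python
from h import *
o,a=state();print(np.round(o['position']*1000,1),a)
c=shot('wrist')
def px(u,v,z):
    m=np.zeros((480,640),bool);m[v,u]=1;return cloud(c,m,z)[0]*1000
print('hole',px(328,262,.058),'corners',px(308,281,.058),px(348,281,.058))
a,b=px(330,195,.051),px(326,318,.051);print('tube',a,b,np.degrees(np.arctan2(*(a-b)[1::-1])))
k=cut_out('fibre_guide','wrist')[0]['region'];w=k.sum(1)
for r in range(180,325,6): 
    u=np.nonzero(k[r])[0]; print(r,(u.min(),u.max()) if len(u) else '',end=' ')
```

```text
[436.9 136.8 347.4] -114.03015122942207
hole [421.01998713 135.05295751  58.        ] corners [414.14459688 152.93268091  58.        ] [402.99521059 128.05216528  58.        ]
tube [460.88745041 115.92883505  51.        ] [380.8126665  153.96242604  51.        ] -25.406590550369227
180  186 (np.int64(316), np.int64(340)) 192 (np.int64(315), np.int64(340)) 198 (np.int64(315), np.int64(340)) 204 (np.int64(314), np.int64(341)) 210 (np.int64(314), np.int64(341)) 216 (np.int64(317), np.int64(336)) 222 (np.int64(317), np.int64(336)) 228 (np.int64(316), np.int64(337)) 234 (np.int64(306), np.int64(345)) 240 (np.int64(306), np.int64(347)) 246 (np.int64(306), np.int64(347)) 252 (np.int64(305), np.int64(347)) 258 (np.int64(304), np.int64(347)) 264 (np.int64(305), np.int64(346)) 270 (np.int64(305), np.int64(346)) 276 (np.int64(306), np.int64(345)) 282 (np.int64(315), np.int64(334)) 288 (np.int64(315), np.int64(333)) 294 (np.int64(314), np.int64(333)) 300 (np.int64(315), np.int64(333)) 306 (np.int64(315), np.int64(333)) 312 (np.int64(314), np.int64(333)) 318 (np.int64(315), np.int64(331)) 324
```

Request:
step_arm(
  rows=[
    [-0.008,-0.0011,-0.03,0,0,-0.7],
    [-0.0081,-0.0011,-0.035,0,0,-0.7],
    [0,0,-0.033,0,0,0],
    [0,0,-0.016,0,0,0],
    [0,0,-0.0083,0,0,0],
    [0,0,0,0,0,0],
    [0,0,0,0,0,0],
  ],
)

```text
time: 23.18
position: [0.4211, 0.1343, 0.2258]
tool_rot: [0.975, -0.22, 0.001, -0.0]
ft_force: [-1.0, -0.1, -0.4]
grip_width: 0.0602
grip_force: 0.0
```

```bash
python3 m.py
```

```text
23.18 [421.1 134.3 225.8] close -115.47 [-1.  -0.1 -0.4] 0.0602305071028393 0.0
```

Request:
step_arm(
  rows=[
    [0,0,0,0,0,0],
    [0,0,0,0,0,0],
    [0,0,0,0,0,0],
    [0,0,0,0,0,0],
    [0,0,0.008,0,0,0],
    [0,0,0.027,0,0,0],
    [0,0,0.045,0,0,0],
    [0,0,0.03,0,0,0],
  ],
  jaw=0.02,
  squeeze=20,
)

```text
time: 24.18
position: [0.4206, 0.1342, 0.3372]
tool_rot: [0.975, -0.22, 0.001, -0.0]
ft_force: [0.3, 0.2, -1.3]
grip_width: 0.0279
grip_force: 20.0
```

Request:
step_arm(
  rows=[
    [0.01,-0.03,0,0,0,8],
    [0.013,-0.04,0,0,0,9],
    [0.013,-0.042,0,0,0,9],
    [0.013,-0.042,0,0,0,9],
    [0.013,-0.042,0,0,0,9],
    [0.013,-0.042,0,0,0,9],
    [0.013,-0.042,0,0,0,9],
    [0.013,-0.042,0,0,0,9],
    [0.013,-0.042,0,0,0,9],
    [0.013,-0.042,0,0,0,9],
    [0.013,-0.03,0,0,0,9],
    [0.01,-0.02,0,0,0,9],
  ],
)

```text
time: 25.68
position: [0.5707, -0.3233, 0.3353]
tool_rot: [0.756, 0.654, -0.0, -0.0]
ft_force: [0.5, -0.4, -1.6]
grip_width: 0.0278
grip_force: 20.0
```

Request:
step_arm(
  rows=[
    [0,0,0,0,0,0],
    [0,0,0,0,0,0],
  ],
)

```text
time: 25.92
position: [0.5701, -0.3207, 0.3349]
tool_rot: [0.758, 0.652, -0.0, -0.001]
ft_force: [0.4, -0.3, -1.2]
grip_width: 0.0278
grip_force: 20.0
```

```bash
python3 m.py guide_tray .014 w7
python3 - <<'E'
from h import *
c=shot('top');print([(n,round(k['confidence'],2),rect(cloud(c,k['region'],.03+h))) for n,h in [('guide_tray',.014)] for k in cut_out(n,'top')[:1]])
E
```

```text
25.93 [ 570.1 -320.7  334.9] close -8.59 [ 0.4 -0.3 -1.2] 0.027802857899719393 19.999879002571106
table 30.1
guide_tray 0.7 4986 z95 44.4 [ 580.7 -316.9  205.1   79.9   85.9] mean [ 586.8 -275.8]
[('guide_tray', 0.65, array([ 583.2, -281.2,  131.8,   81. ,   85.9]))]
```

View pics/w7.png

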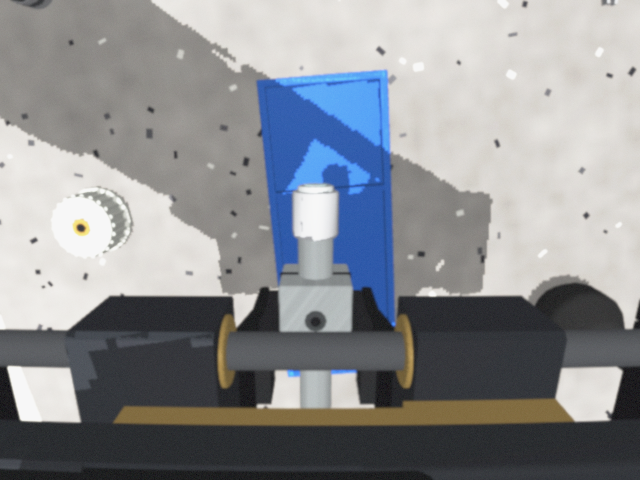

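The wrist view shows the guide held level, block at (316,300) and ferrule at (315,210). The guide tray is behind it with the divider at about row 188, and the tray needs a 4.5° turn and a shift towards -y.

Request:
step_arm(
  rows=[
    [0.003,-0.012,0,0,0,1.5],
    [0.003,-0.012,0,0,0,1.5],
    [0.0024,-0.0073,0,0,0,1.5],
    [0,0,0,0,0,0],
    [0,0,0,0,0,0],
  ],
)

```text
time: 26.75
position: [0.579, -0.353, 0.335]
tool_rot: [0.731, 0.682, 0.0, -0.0]
ft_force: [-0.1, 0.2, -0.8]
grip_width: 0.0278
grip_force: 20.0
```

```bash
python3 m.py guide_tray .014 w8
python3 - <<'E'
from h import *
c=shot('wrist')
o,a=state();print(o['position'],a)
k=cut_out('guide_tray','wrist')[0]['region'];c2=cloud(c,k,.044)
y=c2[:,1];print('yrange',y.min(),y.max())
for r in (80,120,160,200,240): 
    m=np.zeros_like(k);m[r]=k[r]
    if m.any(): P=cloud(c,m,.044)*1000;i=P[:,0].argsort();print(r,P[i[0],:2].round(1),P[i[-1],:2].round(1))
E
```

```text
26.75 [ 579. -353.  335.] close -3.98 [-0.1  0.2 -0.8] 0.02778783282367696 19.999781548976898
table 30.1
guide_tray 0.96 5851 z95 44.4 [ 581.9 -299.1  169.3   80.1   85.9] mean [ 583.4 -278.4]
[ 0.57909825 -0.3526933   0.33518259] -3.9542560765717782
yrange -0.3862677661190726 -0.2117687497722334
80 [ 546.1 -246. ] [ 625.  -251.6]
120 [ 544.2 -269.5] [ 622.4 -275. ]
160 [ 542.9 -294. ] [ 620.9 -299.5]
200 [ 540.8 -319.6] [ 620.  -325.2]
240 [ 537.9 -346.4] [ 617.8 -352. ]
```

Request:
step_arm(
  rows=[
    [-0.001,0.0015,-0.03,0,0,0],
    [0,0,-0.035,0,0,0],
    [0,0,-0.024,0,0,0],
    [0,0,-0.012,0,0,0],
    [0,0,-0.004,0,0,0],
    [0,0,-0.001,0,0,0],
    [0,0,0,0,0,0],
  ],
)

```text
time: 27.82
position: [0.5785, -0.3518, 0.2303]
tool_rot: [0.731, 0.682, 0.0, 0.001]
ft_force: [0.4, -0.2, -0.8]
grip_width: 0.0279
grip_force: 20.0
```

Request:
step_arm(
  rows=[
    [0,0,-0.0007,0,0,0],
    [0,0,0,0,0,0],
  ],
)

```text
time: 28.08
position: [0.5782, -0.3516, 0.229]
tool_rot: [0.731, 0.682, 0.0, 0.0]
ft_force: [-0.1, 0.5, -1.2]
grip_width: 0.0277
grip_force: 20.0
```

Request:
step_arm(
  rows=[
    [0,0,-0.0005,0,0,0],
    [0,0,0,0,0,0],
  ],
)

```text
time: 28.32
position: [0.5783, -0.3516, 0.2285]
tool_rot: [0.731, 0.682, 0.0, 0.0]
ft_force: [-0.6, 0.5, 2.2]
grip_width: 0.0279
grip_force: 20.0
```

Request:
step_arm(
  rows=[
    [0,0,-0.0002,0,0,0],
    [0,0,0,0,0,0],
    [0,0,0,0,0,0],
    [0,0,0,0,0,0],
  ],
  jaw=0.05,
)

```text
time: 28.82
position: [0.5782, -0.3516, 0.2278]
tool_rot: [0.731, 0.682, -0.0, -0.0]
ft_force: [-0.3, 0.7, 0.2]
grip_width: 0.0491
grip_force: 0.0
```

Request:
step_arm(
  rows=[
    [0,0,0.015,0,0,0],
    [0,0,0.035,0,0,0],
    [0,0,0.045,0,0,0],
    [-0.016,0.01,0.02,0,0,0],
    [-0.04,0.015,0,0,0,0],
    [-0.04,0.015,0,0,0,0],
    [-0.04,0.015,0,0,0,0],
    [-0.02,0.009,0,0,0,0],
    [0,0,0,0,0,0],
    [0,0,0,0,0,0],
  ],
  jaw=0.075,
)

```text
time: 30.08
position: [0.4232, -0.2884, 0.3438]
tool_rot: [0.731, 0.682, 0.0, 0.002]
ft_force: [0.6, -0.5, 1.1]
grip_width: 0.0751
grip_force: 0.0
```

```bash
python3 m.py large_knob .026 w9;python3 - <<'E'
from h import *
c=shot('top');d=c['depth'];q=np.zeros(d.shape+(3,));q[d>0]=cloud(c)
for k in cut_out('fibre_guide','top')[:1]: print(k['confidence'],k['region'].sum(),rect(cloud(c,k['region'],.054)),np.percentile(q[k['region']][:,2],[50,95]))
E
```

```text
30.07 [ 423.2 -288.4  343.8] close -3.98 [ 0.6 -0.5  1.1] 0.07507277629593977 0.0
table 30.1
large_knob 0.81 2906 z95 57.1 [ 422.  -281.5   41.    41.4   29.7] mean [ 421.9 -281.5]
0.77 563 [ 576.1 -346.8  100.1   27.5   89.7] [0.05558736 0.06350289]
```

Request:
step_arm(
  rows=[
    [-0.0008,0.0064,-0.03,0,0,0],
    [0,0,-0.035,0,0,0],
    [0,0,-0.03,0,0,0],
    [0,0,-0.015,0,0,0],
    [0,0,-0.0076,0,0,0],
    [0,0,0,0,0,0],
    [0,0,0,0,0,0],
  ],
)

```text
time: 31.15
position: [0.4217, -0.2814, 0.226]
tool_rot: [0.731, 0.682, 0.0, 0.001]
ft_force: [0.6, 0.5, -0.3]
grip_width: 0.0751
grip_force: 0.0
```

Request:
step_arm(
  rows=[
    [0,0,0,0,0,0],
    [0,0,0,0,0,0],
    [0,0,0,0,0,0],
    [0,0,0,0,0,0],
    [0,0,0,0,0,0],
  ],
  jaw=0.03,
  squeeze=15,
)

```text
time: 31.78
position: [0.4214, -0.2812, 0.2253]
tool_rot: [0.731, 0.682, 0.0, 0.0]
ft_force: [0.2, -0.5, 0.5]
grip_width: 0.0394
grip_force: 15.0
```

Request:
step_arm(
  rows=[
    [0,0,0.008,0,0,0],
    [0,0,0.03,0,0,0],
    [0,0,0.045,0,0,0],
    [0.02,0,0.027,0,0,0],
    [0.04,0.008,0,0,0,0],
    [0.045,0.01,0,0,0,0],
    [0.04,0.01,0,0,0,0],
    [0.0185,0.0026,0,0,0,0],
    [0,0,0,0,0,0],
    [0,0,0,0,0,0],
  ],
)

```text
time: 33.02
position: [0.5839, -0.2505, 0.3351]
tool_rot: [0.731, 0.682, -0.0, -0.001]
ft_force: [-0.5, 0.7, -0.8]
grip_width: 0.0397
grip_force: 15.0
```

```bash
python3 m.py guide_tray .014 w10
```

```text
33.02 [ 583.9 -250.5  335.1] close -3.98 [-0.5  0.7 -0.8] 0.03969163990131948 14.999911934137344
table 30.0
guide_tray 0.62 2749 z95 44.5 [ 582.1 -296.2  164.4   79.9   85.7] mean [ 584.9 -258. ]
```

View pics/w10.png

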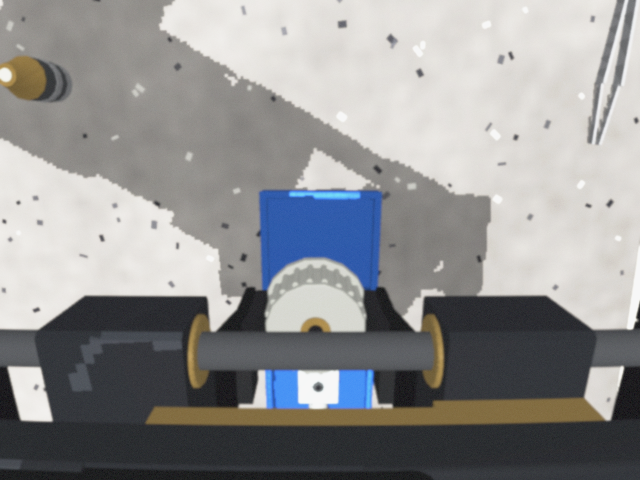

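The knob is held at (316,305), centred on the tray's width with the short bay ahead of it. The guide's block is visible in its bay at (318,385) and the objective at (30,78) is standing.

Request:
step_arm(
  rows=[
    [0.0007,0,-0.03,0,0,0],
    [0,0,-0.035,0,0,0],
    [0,0,-0.024,0,0,0],
    [0,0,-0.012,0,0,0],
    [0,0,-0.004,0,0,0],
    [0,0,-0.001,0,0,0],
    [0,0,0,0,0,0],
  ],
)

```text
time: 34.0
position: [0.5859, -0.2508, 0.2302]
tool_rot: [0.731, 0.682, 0.0, 0.001]
ft_force: [0.3, -0.3, -0.9]
grip_width: 0.0394
grip_force: 15.0
```

Request:
step_arm(
  rows=[
    [0,0,-0.0007,0,0,0],
    [0,0,0,0,0,0],
  ],
)

```text
time: 34.25
position: [0.5857, -0.2505, 0.2289]
tool_rot: [0.731, 0.682, 0.0, 0.0]
ft_force: [-0.0, -1.1, -0.7]
grip_width: 0.0395
grip_force: 15.0
```

Request:
step_arm(
  rows=[
    [0,0,-0.0005,0,0,0],
    [0,0,0,0,0,0],
  ],
)

```text
time: 34.5
position: [0.5857, -0.2506, 0.2284]
tool_rot: [0.731, 0.682, 0.0, 0.0]
ft_force: [-0.4, 0.5, 1.1]
grip_width: 0.0396
grip_force: 15.0
```

Request:
step_arm(
  rows=[
    [0,0,-0.0003,0,0,0],
    [0,0,0,0,0,0],
  ],
)

```text
time: 34.75
position: [0.5856, -0.2506, 0.2283]
tool_rot: [0.731, 0.682, 0.0, 0.0]
ft_force: [-0.6, 0.4, 5.9]
grip_width: 0.0393
grip_force: 15.0
```

Request:
step_arm(
  rows=[
    [0,0,0,0,0,0],
    [0,0,0,0,0,0],
    [0,0,0,0,0,0],
    [0,0,0.015,0,0,0],
    [0,0,0.035,0,0,0],
    [0,0,0.045,0,0,0],
    [-0.02,-0.01,0.02,0,0,0],
    [-0.04,-0.04,0.02,0,0,0],
    [-0.04,-0.05,0.01,0,0,0],
    [-0.04,-0.05,0,0,0,0],
    [-0.04,-0.05,0,0,0,0],
    [-0.04,-0.05,0,0,0,0],
  ],
  jaw=0.055,
)

```text
time: 36.25
position: [0.3685, -0.4965, 0.3738]
tool_rot: [0.731, 0.682, -0.0, 0.001]
ft_force: [0.7, -0.5, -0.0]
grip_width: 0.0552
grip_force: 0.0
```

Request:
step_arm(
  rows=[
    [-0.03,-0.04,0,0,0,0],
    [-0.02,-0.02,0,0,0,0],
    [0,0,0,0,0,0],
    [0,0,0,0,0,0],
  ],
)

```text
time: 36.75
position: [0.3203, -0.5544, 0.3728]
tool_rot: [0.731, 0.682, 0.0, -0.0]
ft_force: [0.6, -0.2, -0.4]
grip_width: 0.055
grip_force: 0.0
```

```bash
python3 - <<'E'
from h import *
import cv2
c=shot('top');p=c['pixels']
L=cv2.resize(p[180:330,90:240],None,fx=2.6,fy=2.6,interpolation=2);Rr=cv2.resize(p[180:330,410:560],None,fx=2.6,fy=2.6,interpolation=2)
cv2.imwrite('pics/f.png',np.hstack([L,Rr]))
s=shot('scene');cv2.imwrite('pics/fs.png',s['pixels'])
E
python3 m.py
```

```text
36.85 [ 320.9 -554.   372.7] close -3.88 [ 0.9 -0.1 -0.3] 0.05502224039670797 0.0
```

View pics/f.png

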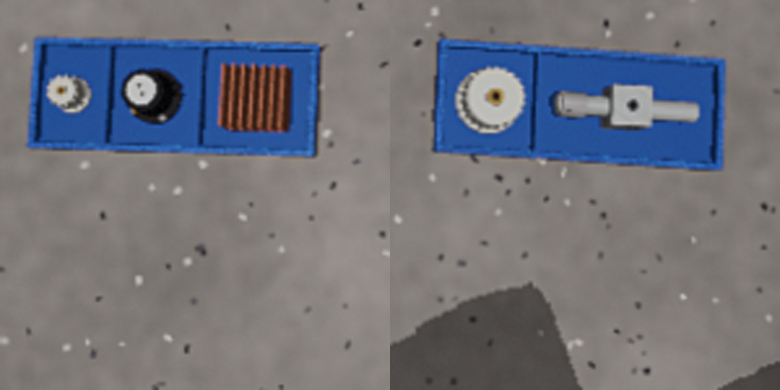

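View pics/fs.png

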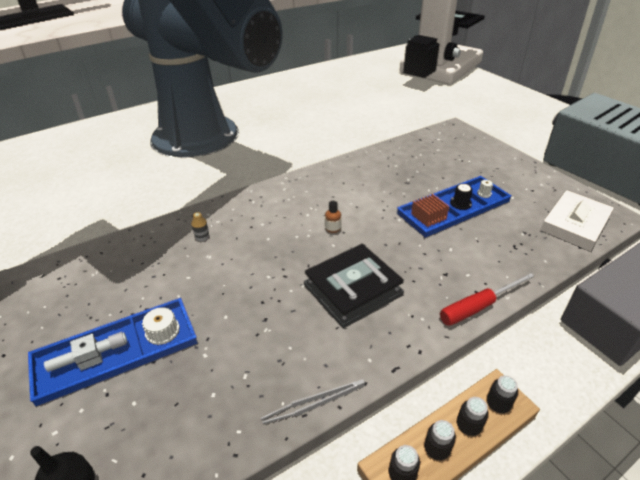

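All five parts stand upright in their proper bays: lamp tray at about (455,205) and guide tray at (110,345) in the scene view. The objective (200,227) and the bottle (333,218) are where they started, and the arm is clear.

```bash
python3 -c "
from rig import hand_in;print(hand_in())"
```

```text
the job is handed in; nothing more can be done
None
```

Both kits are made up and handed in at about 37 s: all five parts are upright in their compartments, placed in the order asked, and the stage, objective and oil bottle were not touched.

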